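# Refit the top plate of a dumpling press

## Task

Fit the loose round top plate back on the dumpling press: with the plate's front end raised, slide its two open C-shaped clips sideways through their gaps onto the hinge rod until the rod is fully home in them. Do not force it. Then swing the front down gently, keeping the hand on the plate until it lies flat on the lower plate, and let go. Leave the tub, the mug and the jar where they stand.

Things in the scene. Friction and masses are not known exactly. Their poses are not given: they have to be found in the camera images.
- grip (a point): Centre of the red grip bar on the loose top plate. Plate: aluminium disc 110 mm across, 10 mm thick, 0.25 to 0.47 kg, starts flat on the table. Bar: at the disc's centre, 70 mm long along plate y, 14 mm thick along x, top 50 mm above the disc's underside; this point is 30 mm above the underside, 20 below the bar's top. Plate axes: z up, +x to the free front edge, -x to the clips.
- clips (a point): Middle of the common bore axis of the plate's two steel C clips, at plate x = -85 mm, 18 mm above the disc's underside; plate axes. Clips 16 mm wide, centred at y = +30 and -30 mm, bore 24 mm across, wall 5 mm. The 19 mm gap opens along plate -x raised 30 degrees towards +z: with the plate's front raised 30 degrees (clips low) it faces level.
- lip (a point): End of the clips' lips, midway between them, on the inner face; plate axes. The upper jaw of each clip carries a straight lip running along the gap's direction to 42 mm from the bore axis, inner face 9.5 mm above the gap's middle line; the lower jaw ends 10 mm out, 14 mm below that line on its outside. So the lip can be laid on the rod to feel it before sliding in.
- rod (a point): Middle of the slots that hold the press's steel hinge rod (16 mm across, along this y, 48 mm above the table). The rod is clamped up to 9 mm either way from here along x, differently each time: look or feel. 98 mm of it are free between green cheeks (12 mm thick, 56 mm along x, tops 62 mm above the table). z up, +x level over the press (roughly to the robot's right). Closed, plate x runs along it.
- seat (a point): Centre of the flat top of the press's round lower plate: 110 mm across, 30 mm above the table, 85 mm from the slots along +x; axes as the rod's. The top plate lies flat on it when closed. The green foot under it (14 mm high, 136 mm wide) reaches from 35 mm behind the slots to 155 mm along +x. The press is fixed to the table, rod on the robot's left side of it.
- tub: Empty clear plastic tub, 110 x 150 x 55 mm, origin at the centre of its underside; leave alone.
- mug: Blue mug, 76 mm across, 85 mm high, origin at the centre of its underside; leave alone.
- jar: Glass jar with a red cap, 72 mm across, 110 mm high, origin at the centre of its underside; leave alone.

How it is judged:
By the outcome, as a careful person would: the job done as asked, in the order asked, and still so for the second after the job is handed in, with the robot touching nothing.
It also fails if it takes over 54 s, if anything falls off the work surface, if the arm or the gripper's body presses on something with over 40 N, if the wrist force passes 120 N, or if a joint passes its speed limit or range.

## Robot

A 6-joint arm with a two-finger parallel gripper is mounted at the origin on the work surface. World frame = base frame: x ahead of the robot, y to its left, z up, the work surface at z = 0. Lengths are in m, angles in degrees, forces in N, time in s.
With the tool pointing down it reaches from about 0.35 to 0.925 m from the base axis. Payload 6.4 kg.
Tool frame: the origin (TCP) lies between the finger pads; the fingertips stand 22 mm ahead of it and the grasp point (between the pads) lies 3 mm ahead of it; z points along the fingers, y is the direction in which the jaws open and shut (so a half turn about z gives the same grasp; the last joint's range is limited). The gripper opens to 85 mm and grips with 20 to 120 N. Pads are 22 mm wide; open, the fingers measure 114 mm over their backs; the gripper's body (76 mm by 85 mm) begins 54 mm behind the grasp point. The pads swing forward as they close: fully open they stand 13 mm farther back than shut.
Start: joints at [-9.975, 14.043, 89.255, -0, 76.702, -9.975], TCP at [0.65, 0, 0.253] pointing down, gripper open.
Joint ranges: [-179.41, 179.41], [-58.25, 129.5], [7.25, 145.43], [-54.29, 234.29], [11.92, 165.04], [-157.13, 157.13]. Speed limits (degrees/s): [147.25, 147.25, 180, 180, 180, 180].

## Interface

Orientations are given as a 3x3 rotation matrix whose columns are the frame's x, y, z axes.
In Python, from workcell import sensors, camera, workorder, search_frame, place_of gives the robot as it stands.
- The arm moves only by the tool servo_tool, never from a script. Its argument "commands" is a list that holds one entry, the list of rows, each a list of 7 numbers: the gripper's target within -1 to 1 (fully open at 1, half-way at 0, shut at -1), then the shift along the tool's x, y, z in units of 50 mm (1.0 is 50 mm), then the turn, a rotation vector about the tool's x, y, z in units of 5 degrees (1.0 is 5 degrees). In form: [[[hand, x, y, z, wx, wy, wz], ...]]. A call has 1 to 10 rows; each row shifts and turns the commanded pose from where the row before left it, along the tool's axes as they then stand; what a row does not reach is not made up. A row lasts 1/10 s, in which the tool goes at most 50 mm and 8.59 degrees, less where a joint would pass 70% of its speed; a pose out of reach is approached as far as the arm can. A call is refused whole if a number of a shift passes 1 or a number of a turn 1, either way. A call with a gripper value outside its range is refused whole. The fingers move at their own pace and stop on an object; the grip force is fixed at half the most. Time passes only in rows, so rows that do not move let the fingers close. It gives the time, the measured TCP pose, the force and the opening at its end, in the units of the state.
- sensors.get_obs(): the state, without advancing time (a new reading comes with each control period).
- camera(name): name is "scene" or "side" or "wrist"; returns a dict with "frame" (420x560x3 uint8, red, green, blue), "z_map" (420x560 float32, m along the optical axis (not along the pixel's ray), 0 where there is no reading), "fx", "fy", "cx", "cy" (pixels), "k1" (the pictures are not rectified: a ray, as slopes to the right and down, at radius r is drawn at 1 + k1 r^2 times it, then the intrinsics apply), "T" (4x4, takes a point from camera to world coordinates); the wrist camera has in their place "T_tool_cam" (4x4, takes a point from camera to tool coordinates, whose origin is the TCP and whose axes are the flange's). Camera axes: x right, y down, z forward; pixel columns grow to the right and rows downward; lengths in m; the calibration is good to about 2 mm. A picture is of the moment at which its call begins: read the wrist's pose just before it.
- workorder.finish_job(): hands the job in, once; it reports no verdict.
Trained networks look in a picture, given as the dict that the camera call returned (one of the last four; its "shot" number tells which), for a name from the list of things; names that differ only in an ending like _2 or _b are one class to them, and where a whole thing is asked for, a point or a joint stands for the part that bears it (a point fixed in the world has none). Each returns a list of dicts, best first, with "p" (0 to 1); they miss things now and then, are a little off and sometimes report something else, mostly with a low value. They report only what shows in the picture. A call takes as long as a camera call.
- search_frame(name, picture): "at" ([x, y, z] in m, in world coordinates, good to about 4 mm: the middle of the surface that is visible of it).
- place_of(name, picture): "at" ([x, y, z] in m, in world coordinates, good to about 4 mm: a listed point, or the origin of a listed thing).
The state is a dict: "time_s": time; "joint_positions": joint angles; "qd": joint speeds; "effort": joint torques, N m; "ee_pos": TCP position; "eef_rot": TCP orientation; "force": force on the tool from outside, world axes, zero at the start; "torque": the same for the moment, N m; "opening": finger opening in m.
Only numpy, scipy, OpenCV 4.12 (cv2) and the standard library are available. Lean on these libraries where they do the work, as an engineer would, in place of code of your own. Each camera call takes 0.05 s, during which the arm holds its last target.

## Working session

There is one attempt and no reset: what is moved stays moved. The work goes in short steps, Python scripts to look and compute and a tool call to move; the robot and the scene stay as the last step left them, time stands still between calls to the robot, and variables do not carry over. Pictures are saved under pics/ and viewed, and the job is handed in when it is done.

Besides the shell and the picture viewer there is one more tool, called after "Call:" by a JSON object that holds its "fn" and its "kwargs". servo_tool: Moves the arm, as the interface text tells. Its arguments: {"type":"object","properties":{"commands":{"type":"array","items":{"type":"array","items":{"type":"array","items":{"type":"number"}}}}},"required":["commands"]}

```bash
ls; mkdir -p pics
cat > h.py <<'E'
import numpy as np, cv2
from workcell import sensors, camera, workorder, search_frame, place_of
def save(n,c): cv2.imwrite('pics/'+n, cv2.cvtColor(c['frame'],cv2.COLOR_RGB2BGR))
def cloud(c,T=None):
    T=c['T'] if T is None else T
    h,w=c['z_map'].shape
    v,u=np.mgrid[:h,:w]
    K=np.array([[c['fx'],0,c['cx']],[0,c['fy'],c['cy']],[0,0,1.]])
    p=cv2.undistortPoints(np.stack([u,v],-1).reshape(-1,1,2).astype(float),K,np.array([c['k1'],0,0,0,0.])).reshape(h,w,2)
    z=c['z_map']
    P=np.stack([p[...,0]*z,p[...,1]*z,z],-1)
    W=P@T[:3,:3].T+T[:3,3]
    W[z==0]=np.nan
    return W
def proj(c,X,T=None):
    T=c['T'] if T is None else T
    X=np.atleast_2d(X); P=(X-T[:3,3])@T[:3,:3]
    K=np.array([[c['fx'],0,c['cx']],[0,c['fy'],c['cy']],[0,0,1.]])
    return cv2.projectPoints(P.reshape(-1,1,3),np.zeros(3),np.zeros(3),K,np.array([c['k1'],0,0,0,0.]))[0].reshape(-1,2)
def wristT(c,o):
    T=np.eye(4);T[:3,:3]=np.array(o['eef_rot']);T[:3,3]=o['ee_pos'];return T@np.array(c['T_tool_cam'])
E
python3 - <<'E'
from h import *
np.set_printoptions(precision=4,suppress=True)
o=sensors.get_obs(); print(o)
for n in ['scene','side','wrist']:
    c=camera(n); save(n+'0.png',c)
    print(n,c['fx'],c['k1'],c.get('T',c.get('T_tool_cam')))
    if n=='wrist' : continue
    for k in ['grip','clips','lip','rod','seat','tub','mug','jar']:
        print(k,[(np.array(r['at']).round(4),round(r['p'],2)) for r in place_of(k,c)[:2]])
    np.savez('/tmp/'+n+'0.npz',W=cloud(c),f=c['frame'])
E
```

```text
pics
{'time_s': 0.0, 'joint_positions': array([-9.9738, 14.084 , 89.326 ,  0.0007, 76.7035, -9.9758]), 'qd': array([ 0.0874, -0.0258,  0.0553, -0.0763,  0.0464,  0.0661]), 'effort': array([  0.0006, -42.9512, -32.6122,  -0.0001,   0.0054,  -0.    ]), 'ee_pos': array([0.6495, 0.0001, 0.2522]), 'eef_rot': array([[-0.    ,  1.    , -0.0019],
       [ 1.    ,  0.    ,  0.0004],
       [ 0.0004, -0.0019, -1.    ]]), 'force': array([ 0.4838, -0.7276, -0.388 ]), 'torque': array([-0.0265, -0.0353,  0.0722]), 'opening': 0.08527806127664722}
scene 435.21745771337174 -0.07147163759428206 [[-0.878   0.2751 -0.3916  1.0778]
 [ 0.4782  0.4698 -0.742   0.8433]
 [-0.0202 -0.8388 -0.5441  0.6719]
 [ 0.      0.      0.      1.    ]]
grip []
clips [(array([ 0.544 , -0.0527,  0.0164]), 0.91), (array([0.5201, 0.4545, 0.0023]), 0.17)]
lip [(array([ 0.534 , -0.0245,  0.0452]), 0.95)]
rod [(array([0.5558, 0.2546, 0.0485]), 0.64)]
seat [(array([0.5387, 0.176 , 0.0253]), 0.57), (array([ 0.5428, -0.0531,  0.0173]), 0.3)]
tub [(array([ 0.7608, -0.0558, -0.0013]), 0.98), (array([0.5567, 0.2543, 0.0481]), 0.54)]

[... 195 characters left out ...]
99  0.4457  0.0818]
 [-0.6476 -0.561   0.5157 -0.6447]
 [ 0.0077 -0.6816 -0.7317  0.9603]
 [ 0.      0.      0.      1.    ]]
grip [(array([ 0.5711, -0.1292,  0.0291]), 0.76)]
clips [(array([ 0.5424, -0.0557,  0.0166]), 0.81)]
lip [(array([ 0.5308, -0.023 ,  0.0479]), 0.75)]
rod [(array([0.5591, 0.2561, 0.0456]), 0.59)]
seat [(array([0.5341, 0.172 , 0.0306]), 0.92)]
tub [(array([ 0.7605, -0.0507,  0.0003]), 0.72)]
mug [(array([ 0.5945, -0.4521,  0.0034]), 0.96)]
jar [(array([0.5229, 0.4552, 0.0009]), 0.97)]
wrist 313.68719237875115 -0.007064255883342031 [[ 0.0002 -0.9566 -0.2913  0.0732]
 [ 1.      0.0003 -0.0004 -0.0006]
 [ 0.0005 -0.2913  0.9566 -0.1197]
 [ 0.      0.      0.      1.    ]]
```

View pics/scene0.png

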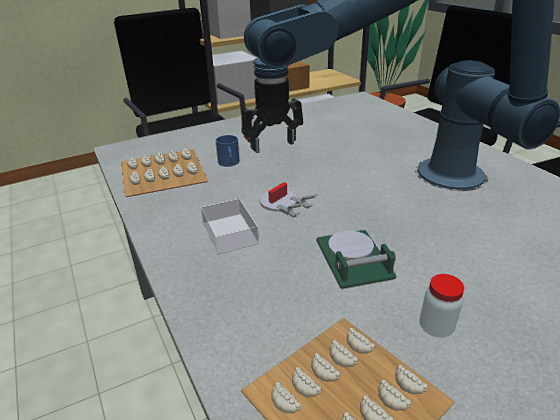

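View pics/side0.png

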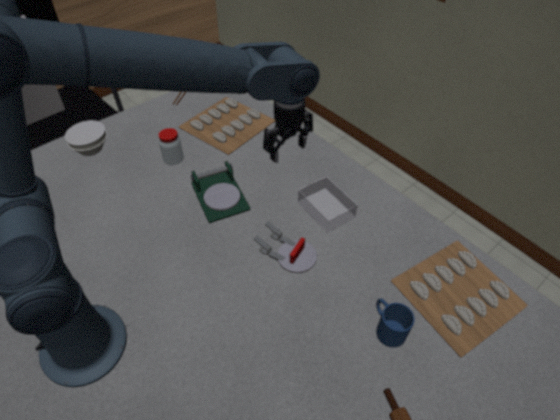

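View pics/wrist0.png

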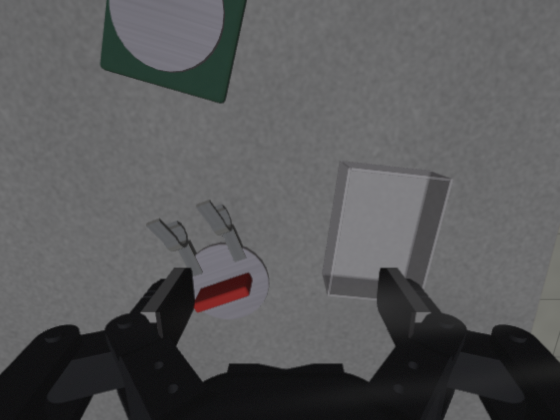

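Scene view: plate with its red bar at about (278,190) and clips to its right. The press is at (355,255) with the rod at about (365,262), the tub at (229,225), the mug at (228,150) and the jar at (443,305). Next I'll refine the bar and rod geometry from the depth maps.

Run:
```python
from h import *
np.set_printoptions(precision=4,suppress=True)
for n in ['scene','side']:
    d=np.load(f'/tmp/{n}0.npz'); W=d['W']; f=d['f'].astype(int)
    R,G,B=f[...,0],f[...,1],f[...,2]
    red=(R>100)&(R>2.2*G)&(R>2.2*B)
    m=red&(np.hypot(W[...,0]-.571,W[...,1]+.129)<.07)
    P=W[m]; print(n,'red',len(P),np.percentile(P,[2,50,98],axis=0))
    T=P[P[:,2]>np.percentile(P[:,2],98)-.006]
    r=cv2.minAreaRect((T[:,:2]*1000).astype(np.float32)); print('top rect',len(T),r, T.mean(0))
    # plate disc pts: z ~ .01
    q=(np.abs(W[...,2]-.010)<.004)&(np.hypot(W[...,0]-.571,W[...,1]+.129)<.065)&~red
    Q=W[q]; print('disc',len(Q),Q.mean(0)); 
    if len(Q)>5:
        print(cv2.minEnclosingCircle((Q[:,:2]*1000).astype(np.float32)))
    # table height
    print('table z near', np.nanmedian(W[(np.abs(W[...,0]-.62)<.02)&(np.abs(W[...,1]-.1)<.05)&(W[...,2]<.02)][:,2]))
    # seat
    q=(np.abs(W[...,2]-.030)<.005)&(np.hypot(W[...,0]-.537,W[...,1]-.174)<.07)
    Q=W[q]; print('seat',len(Q),Q.mean(0),cv2.minEnclosingCircle((Q[:,:2]*1000).astype(np.float32)))
    # green cheeks
    g=(G>1.4*R)&(np.hypot(W[...,0]-.55,W[...,1]-.2)<.15)
    Q=W[g&(W[...,2]>.05)]; print('cheek',len(Q)); print(np.percentile(Q,[2,50,98],axis=0))
    # rod: grey, z .03-.06, close
    q=(~g)&(np.hypot(W[...,0]-.557,W[...,1]-.255)<.06)&(W[...,2]>.038)&(W[...,2]<.06)
    Q=W[q]; print('rod',len(Q)); 
    Q=Q[Q[:,2]>np.percentile(Q[:,2],50)]
    c=Q.mean(0);u,s,v=np.linalg.svd(Q-c);print(c,v[0],s, Q[:,2].max(),np.percentile((Q-c)@v[0],[1,99]))
```

```text
scene red 71 [[ 0.5435 -0.1438  0.0296]
 [ 0.5784 -0.1276  0.0479]
 [ 0.6066 -0.1153  0.0511]]
top rect 56 ((575.6773681640625, -130.76760864257812), (66.95845794677734, 14.407648086547852), 20.0025634765625) [ 0.5768 -0.1297  0.0485]
disc 426 [ 0.5785 -0.1169  0.0092]
((572.0760498046875, -125.34880065917969), 61.2200813293457)
table z near -0.0008744360452399569
seat 989 [0.5376 0.1762 0.0289] ((536.4205932617188, 174.5099334716797), 56.101009368896484)
cheek 388
[[0.4706 0.061  0.0556]
 [0.5586 0.0739 0.4789]
 [0.6206 0.2954 0.5416]]
rod 355
[0.5542 0.2649 0.0543] [ 0.9705 -0.2409 -0.009 ] [0.4208 0.094  0.0193] 0.05975280023677321 [-0.0465  0.0544]
side red 75 [[ 0.5408 -0.1475  0.047 ]
 [ 0.5704 -0.1341  0.0508]
 [ 0.5981 -0.1206  0.054 ]]
top rect 70 ((569.2044677734375, -135.37181091308594), (66.2967529296875, 10.358848571777344), 21.009620666503906) [ 0.5702 -0.1347  0.0509]
disc 839 [ 0.5672 -0.135   0.0105]
((571.5214233398438, -126.52810668945312), 62.264984130859375)
table z near 0.0008504119414124434
seat 761 [0.5333 0.1704 0.0308] ((533.6694946289062, 173.2320556640625), 57.83802032470703)
cheek 73
[[0.4945 0.2125 0.0504]
 [0.5044 0.2448 0.0615]
 [0.614  0.2786 0.0657]]
rod 159
[0.5599 0.2602 0.0567] [-0.9592  0.2828  0.0055] [0.2791 0.0444 0.0138] 0.05988753917460399 [-0.0489  0.0505]
```

Call:
{"fn": "servo_tool", "kwargs": {"commands": [[[1,0.4,-0.2,0,0,0,0],[1,0.8,-0.4,0,0,0,0],[1,0.8,-0.4,0,0,0,0],[1,0.8,-0.4,0,0,0,0],[1,0.8,-0.4,0,0,0,0],[1,0.4,-0.2,0,0,0,0],[1,0,0,0,0,0,0],[1,0,0,0,0,0,0]]]}}

```text
time_s: 1.75
ee_pos: [0.5495, 0.2006, 0.2534]
eef_rot: [[-0.001, 1.0, 0.0], [1.0, 0.001, -0.0], [-0.0, 0.0, -1.0]]
force: [0.7, 0.1, 0.7]
opening: 0.0855
```

Run:
```python
from h import *
np.set_printoptions(precision=4,suppress=True)
o=sensors.get_obs(); print(o['ee_pos'],o['eef_rot'],o['joint_positions'],o['force'])
c=camera('wrist'); save('wrist1.png',c); T=wristT(c,o); 
W=cloud(c,T); np.savez('/tmp/w1.npz',W=W,f=c['frame'])
for k in ['rod','seat']:
    print(k,[(np.array(r['at']).round(4),round(r['p'],2)) for r in place_of(k,c)[:2]])
f=c['frame'].astype(int);R,G,B=f[...,0],f[...,1],f[...,2]
g=(G>1.3*R)&(W[...,2]<.08)&(W[...,2]>.056)
Q=W[g];print('cheeks',len(Q))
n,l,st,ce=cv2.connectedComponentsWithStats(g.astype(np.uint8))
for i in range(1,n):
    if st[i,4]>60:
        q=W[l==i]; print(st[i],cv2.minAreaRect((q[:,:2]*1000).astype(np.float32)),q.mean(0))
q=(~(G>1.3*R))&(np.hypot(W[...,0]-.557,W[...,1]-.255)<.06)&(W[...,2]>.042)&(W[...,2]<.06)
Q=W[q]; print('rod',len(Q),cv2.minAreaRect((Q[:,:2]*1000).astype(np.float32)))
t=Q[Q[:,2]>np.percentile(Q[:,2],40)]
cc=t.mean(0);u,s,v=np.linalg.svd(t-cc,full_matrices=False);print(cc,v[0],t[:,2].max(),np.percentile(t[:,2],95))
q=(np.abs(W[...,2]-.030)<.006)&(np.hypot(W[...,0]-.537,W[...,1]-.174)<.07)&~(G>1.3*R)
Q=W[q]; print('seat',len(Q),Q.mean(0),cv2.minEnclosingCircle((Q[:,:2]*1000).astype(np.float32)))
```

```text
[0.5495 0.2006 0.2534] [[-0.0014  1.      0.0003]
 [ 1.      0.0014 -0.0002]
 [-0.0002  0.0003 -1.    ]] [ 8.9629  5.419  99.0053 -0.012  75.5607  8.8849] [0.673  0.1057 0.7047]
rod [(array([0.5623, 0.256 , 0.0505]), 0.9)]
seat [(array([0.5363, 0.1717, 0.0291]), 0.63)]
cheeks 1317
[229  92  24  59 702] ((504.9639587402344, 269.52728271484375), (55.871036529541016, 11.913789749145508), 74.18155670166016) [0.5055 0.2702 0.0604]
[335 125  26  56 615] ((610.1732788085938, 240.1890106201172), (55.789241790771484, 11.196318626403809), 74.0770263671875) [0.6099 0.2413 0.0604]
rod 1728 ((557.7696533203125, 255.25181579589844), (35.09563446044922, 98.96248626708984), 74.16502380371094)
[0.5578 0.2616 0.0548] [ 0.9646 -0.2635 -0.0036] 0.059903457723668674 0.056286810134533294
seat 6927 [0.535  0.175  0.0293] ((534.9401245117188, 172.6771240234375), 54.96977233886719)
```

View pics/wrist1.png

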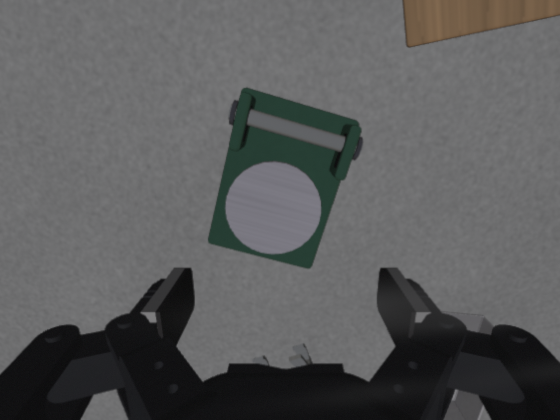

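Run:
```python
from h import *
np.set_printoptions(precision=4,suppress=True)
a=np.radians(-105.8);ux=np.array([np.cos(a),np.sin(a)]);uy=np.array([-ux[1],ux[0]])
s0=np.array([.5575,.2548])
for n in ['w1','scene0','side0']:
    d=np.load(f'/tmp/{n}.npz');W=d['W'];f=d['f'].astype(int)
    X=(W[...,:2]-s0)@ux; Y=(W[...,:2]-s0)@uy; Z=W[...,2]
    m=(abs(X)<.03)&(abs(Y)<.043)&(Z>.035)&(Z<.075)
    x,y,z=X[m],Y[m],Z[m]
    from scipy.optimize import least_squares
    # cylinder fit r=8mm, allow slope along y
    r=lambda p:np.hypot(x-p[0]-p[2]*y,z-p[1]-p[3]*y)-.008
    s=least_squares(r,[0,.048,0,0],loss='soft_l1',f_scale=.001)
    print(n,m.sum(),s.x,np.abs(s.fun).mean())
    for lo in np.arange(-.025,.025,.003):
        k=(x>=lo)&(x<lo+.003)
        if k.sum(): print('  %.3f %d %.4f'%(lo+.0015,k.sum(),np.median(z[k])),end=';')
    print()
```

```text
w1 1431 [-0.0067  0.0472 -0.0026 -0.0008] 0.000457098728546679
  -0.015 157 0.0507;  -0.012 279 0.0535;  -0.009 279 0.0550;  -0.006 274 0.0549;  -0.003 260 0.0541;  0.000 182 0.0514;
scene0 268 [-0.0076  0.047  -0.0044 -0.0015] 0.0010452174021780296
  -0.018 26 0.0492;  -0.015 109 0.0498;  -0.012 65 0.0530;  -0.009 35 0.0549;  -0.006 20 0.0540;  -0.003 12 0.0534;  0.000 1 0.0512;
side0 137 [-0.0081  0.0496  0.0083  0.0058] 0.001915826885126161
  -0.015 1 0.0546;  -0.012 7 0.0553;  -0.009 18 0.0564;  -0.006 32 0.0552;  -0.003 47 0.0518;  0.000 25 0.0520;  0.003 6 0.0537;  0.006 1 0.0539;
```

The wrist view shows the press clearly. The rod runs from (240,117) to (355,143), near the back of the slots. The fit puts it at press x = -6.7 mm and the press +x heading at -105.8°. Now I'll go over the plate.

Call:
{"fn": "servo_tool", "kwargs": {"commands": [[[1,-0.5,0,0,0,0,0.5],[1,-0.95,0.1,0,0,0,0],[1,-0.95,0.1,0,0,0,0],[1,-0.95,0.1,0,0,0,0],[1,-0.95,0.1,0,0,0,0],[1,-0.95,0.1,0,0,0,0],[1,-0.95,0.0,0,0,0,0],[1,-0.45,0,0,0,0,0.5],[1,0,0,0,0,0,1],[1,0,0,0,0,0,1]]]}}

```text
time_s: 2.9
ee_pos: [0.5613, -0.1357, 0.2531]
eef_rot: [[0.266, 0.964, -0.0], [0.964, -0.266, 0.0], [0.0, -0.0, -1.0]]
force: [0.4, -0.0, 0.7]
opening: 0.0852
```

Call:
{"fn": "servo_tool", "kwargs": {"commands": [[[1,0,0,0.1,0,0,1],[1,0,0,0.2,0,0,1],[1,0,0,0.2,0,0,1],[1,0,0,0.2,0,0,1],[1,0,0,0.2,0,0,1],[1,0,0,0.2,0,0,1],[1,0,0,0.2,0,0,1],[1,0,0,0.2,0,0,1],[1,0,0,0.2,0,0,1],[1,0,0,0.1,0,0,1]]]}}

```text
time_s: 3.9
ee_pos: [0.5609, -0.1343, 0.1621]
eef_rot: [[0.909, 0.417, -0.002], [0.417, -0.909, 0.001], [-0.001, -0.001, -1.0]]
force: [-0.9, -0.1, 0.0]
opening: 0.0855
```

Call:
{"fn": "servo_tool", "kwargs": {"commands": [[[1,0,0,0,0,0,0.9],[1,0,0,0,0,0,0],[1,0,0,0,0,0,0]]]}}

```text
time_s: 4.2
ee_pos: [0.5616, -0.1341, 0.1634]
eef_rot: [[0.937, 0.351, 0.0], [0.351, -0.937, -0.0], [0.0, 0.0, -1.0]]
force: [1.1, -0.2, 0.0]
opening: 0.0856
```

```bash
cat > plate.py <<'E'
from h import *
import sys
np.set_printoptions(precision=4,suppress=True)
n=sys.argv[1]
o=sensors.get_obs(); print(o['ee_pos'],o['eef_rot'],o['joint_positions'],o['force'])
c=camera('wrist'); save(n+'.png',c); T=wristT(c,o); 
W=cloud(c,T); np.savez('/tmp/'+n+'.npz',W=W,f=c['frame'])
for k in ['grip','clips','lip']:
    print(k,[(np.array(r['at']).round(4),round(r['p'],2)) for r in place_of(k,c)[:2]])
f=c['frame'].astype(int);R,G,B=f[...,0],f[...,1],f[...,2]
red=(R>60)&(R>2.2*G)&(R>2.2*B)
P=W[red];print(len(P),np.nanpercentile(P,[2,50,98],axis=0))
t=P[P[:,2]>.045]
if len(t)>10: print('bar top',len(t),cv2.minAreaRect((t[:,:2]*1000).astype(np.float32)),t.mean(0))
q=(np.abs(W[...,2]-.010)<.004)&(np.hypot(W[...,0]-.572,W[...,1]+.132)<.062)&~red
Q=W[q]; print('disc',len(Q),Q.mean(0),cv2.minEnclosingCircle((Q[:,:2]*1000).astype(np.float32)))
E
python3 plate.py wrist2
```

```text
[ 0.5616 -0.1341  0.1634] [[ 0.9365  0.3506  0.0002]
 [ 0.3506 -0.9365 -0.0001]
 [ 0.0001  0.0002 -1.    ]] [-24.6761  10.0451 103.8906  -0.003   66.0509  44.8035] [ 1.0569 -0.2167  0.0062]
grip [(array([ 0.5743, -0.1282,  0.0331]), 0.7)]
clips []
lip []
1404 [[ 0.5426 -0.1465  0.0471]
 [ 0.5754 -0.1317  0.0491]
 [ 0.6045 -0.118   0.0505]]
bar top 1382 ((573.0216064453125, -132.76535034179688), (68.00675964355469, 12.249648094177246), 20.26725196838379) [ 0.5745 -0.132   0.049 ]
disc 10224 [ 0.5753 -0.1298  0.0095] ((570.8379516601562, -128.90614318847656), 59.19351577758789)
```

View pics/wrist2.png

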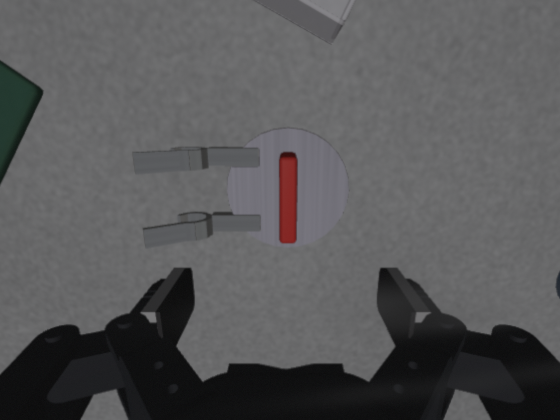

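The red bar runs from (288,155) to (288,242), square to the jaws. Its centre is (0.573,-0.1325), and the clips point left towards the press. Descending now, then gripping.

Call:
{"fn": "servo_tool", "kwargs": {"commands": [[[1,0.1,0.02,0.3,0,0,0],[1,0.12,0.03,0.4,0,0,0],[1,0,0,0.4,0,0,0],[1,0,0,0.4,0,0,0],[1,0,0,0.4,0,0,0],[1,0,0,0.3,0,0,0],[1,0,0,0.2,0,0,0],[1,0,0,0.1,0,0,0],[1,0,0,0,0,0,0]]]}}

```text
time_s: 5.3
ee_pos: [0.5727, -0.1318, 0.038]
eef_rot: [[0.937, 0.35, -0.0], [0.35, -0.937, 0.0], [-0.0, -0.0, -1.0]]
force: [-0.4, 0.5, 0.3]
opening: 0.0855
```

Call:
{"fn": "servo_tool", "kwargs": {"commands": [[[-1,0,0,0,0,0,0],[-1,0,0,0,0,0,0],[-1,0,0,0,0,0,0],[-1,0,0,0,0,0,0],[-1,0,0,0,0,0,0],[-1,0,0,0,0,0,0],[-1,0,0,0,0,0,0],[-1,0,0,0,0,0,0],[-1,0,0,0,0,0,0],[-1,0,0,0,0,0,0]]]}}

```text
time_s: 6.3
ee_pos: [0.5731, -0.132, 0.0387]
eef_rot: [[0.937, 0.35, 0.001], [0.35, -0.937, -0.0], [0.001, 0.001, -1.0]]
force: [-0.3, -0.3, 3.7]
opening: 0.0133
```

Gripped, opening 13.3 mm. Next I lift, yaw by 36.3° and tilt the front up 30°.

Call:
{"fn": "servo_tool", "kwargs": {"commands": [[[-1,0,0,-0.05,0,0,0],[-1,0,0,-0.15,0,0,0],[-1,0,0,-0.3,0,0,0],[-1,0,0,-0.4,0,0,0],[-1,0,0,-0.4,0,0,0],[-1,0,0,-0.4,0,0,0],[-1,0,0,-0.3,0,0,0],[-1,0,0,-0.2,0,0,0],[-1,0,0,-0.1,0,0,0.4],[-1,0,0,0,0,0,0.8]]]}}

```text
time_s: 7.3
ee_pos: [0.573, -0.1319, 0.1543]
eef_rot: [[0.969, 0.248, 0.001], [0.248, -0.969, -0.0], [0.001, 0.001, -1.0]]
force: [0.9, -0.2, -3.2]
opening: 0.0132
```

Call:
{"fn": "servo_tool", "kwargs": {"commands": [[[-1,0,0,0,0,0,1],[-1,0,0,0,0,0,1],[-1,0,0,0,0,0,1],[-1,0,0,0,0,0,1],[-1,0,0,0,0,0,1],[-1,0,0,0,0,0,0.7],[-1,0,0,0,0,0,0.36],[-1,0,0,0,0,0,0],[-1,0,0,0,0,0,0]]]}}

```text
time_s: 8.2
ee_pos: [0.5725, -0.1317, 0.1531]
eef_rot: [[0.962, -0.272, -0.001], [-0.272, -0.962, 0.0], [-0.001, -0.0, -1.0]]
force: [-0.0, -0.9, -3.1]
opening: 0.0133
```

Call:
{"fn": "servo_tool", "kwargs": {"commands": [[[-1,0,0,0,-0.5,0,0],[-1,0,0,0,-0.9,0,0],[-1,0,0,0,-1,0,0],[-1,0,0,0,-1,0,0],[-1,0,0,0,-1,0,0],[-1,0,0,0,-0.9,0,0],[-1,0,0,0,-0.7,0,0],[-1,0,0,0,0,0,0],[-1,0,0,0,0,0,0]]]}}

```text
time_s: 9.1
ee_pos: [0.5727, -0.1315, 0.153]
eef_rot: [[0.962, -0.235, -0.136], [-0.272, -0.834, -0.48], [-0.001, 0.499, -0.867]]
force: [0.5, -1.6, -2.9]
opening: 0.0135
```

Run:
```python
from h import *
np.set_printoptions(precision=4,suppress=True)
o=sensors.get_obs(); print(o['ee_pos'],o['eef_rot'],o['joint_positions'],o['force'],o['torque'],o['opening'])
R=np.array(o['eef_rot'])
for n in ['scene','side','wrist']:
    oo=sensors.get_obs();c=camera(n); save(n+'3.png',c)
    T=wristT(c,oo) if n=='wrist' else c['T']
    W=cloud(c,T); np.savez('/tmp/'+n+'3.npz',W=W,f=c['frame'],R=np.array(oo['eef_rot']),p=oo['ee_pos'])
    for k in ['grip','clips','lip']:
        print(n,k,[(((np.array(r['at'])-o['ee_pos'])@R).round(4),round(r['p'],2)) for r in place_of(k,c)[:2]])
```

```text
[ 0.5727 -0.1315  0.153 ] [[ 0.9623 -0.2354 -0.136 ]
 [-0.2719 -0.8343 -0.4796]
 [-0.0006  0.4985 -0.8669]] [-12.6394  16.6328 100.8739 -32.4874  67.9303 107.0735] [ 0.4762 -1.6085 -2.9001] [ 0.465  -0.109   0.0061] 0.013451330332305552
scene grip [(array([-0.0027, -0.0031,  0.0053]), 0.75)]
scene clips [(array([ 0.0014, -0.0858,  0.0228]), 0.55)]
scene lip [(array([ 0.0018, -0.1138, -0.0051]), 0.74)]
side grip [(array([0.0001, 0.0015, 0.0065]), 0.87), (array([0.1076, 0.1878, 0.2817]), 0.16)]
side clips [(array([ 0.004 , -0.0846,  0.022 ]), 0.64)]
side lip [(array([ 0.0017, -0.1132, -0.0084]), 0.66)]
wrist grip [(array([-0.0008, -0.0012,  0.0047]), 0.76)]
wrist clips []
wrist lip []
```

View pics/scene3.png

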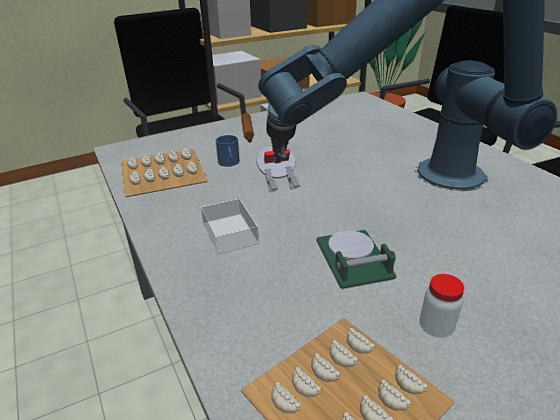

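View pics/wrist3.png

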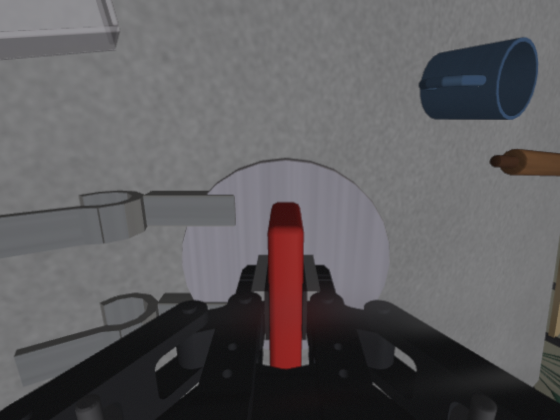

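View pics/side3.png

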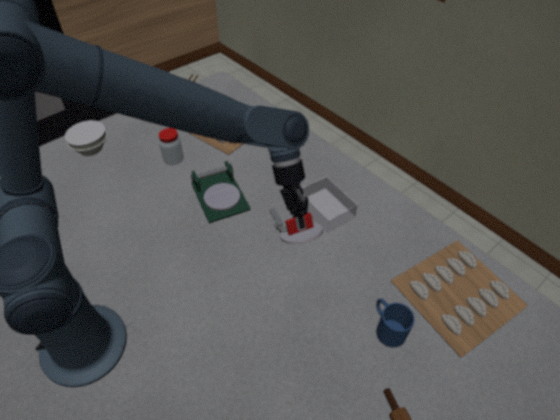

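Run:
```python
from h import *
np.set_printoptions(precision=4,suppress=True)
for n in ['wrist3','scene3','side3']:
    d=np.load(f'/tmp/{n}.npz');W=d['W'];f=d['f'].astype(int);R=d['R'];p=d['p']
    t=(W-p)@R
    r,g,b=f[...,0],f[...,1],f[...,2]
    red=(r>60)&(r>2.2*g)&(r>2.2*b)
    m=(np.hypot(t[...,0],t[...,1])<.065)&(abs(t[...,2]-.0285)<.006)&~red
    m=cv2.erode(m.astype(np.uint8),np.ones((3,3)))>0 if n=='wrist3' else m
    Q=t[m];c=Q.mean(0);A=np.c_[Q[:,:2],np.ones(len(Q))];k=np.linalg.lstsq(A,Q[:,2],rcond=None)[0]
    print(n,len(Q),'plane z=',k,cv2.minEnclosingCircle((Q[:,:2]*1000).astype(np.float32)), Q.min(0),Q.max(0))
    m=red&(np.abs(t[...,0])<.06)&(np.abs(t[...,1])<.03)&(np.abs(t[...,2])<.05); Q=t[m]; 
    if len(Q): print(' red',len(Q),np.percentile(Q,[1,50,99],axis=0))
    m=(t[...,1]<-.06)&(t[...,1]>-.13)&(np.abs(t[...,0])<.05)&(t[...,2]<.05)&(t[...,2]>-.03); Q=t[m]
    if len(Q):
        for s in (1,-1):
            q=Q[Q[:,0]*s>0]; print(' clip',s,len(q),np.percentile(q,[1,50,99],axis=0).tolist())
```

```text
wrist3 18757 plane z= [-0.0056  0.0068  0.0298] ((1.1117985248565674, -5.082052230834961), 59.64485168457031) [-0.0525 -0.0604  0.0246] [0.0545 0.0546 0.0334]
 red 4752 [[-0.0277 -0.006  -0.0112]
 [ 0.0083  0.0007 -0.0099]
 [ 0.0347  0.0069  0.009 ]]
 clip 1 7042 [[0.02220970397931466, -0.10838687856630139, -0.008493218496930533], [0.03159034514285007, -0.08719058260476478, 0.005075548682932627], [0.0380085334826498, -0.06104696544294563, 0.03539107197802769]]
 clip -1 5235 [[-0.03719404770613359, -0.11367060953309416, -0.01144175790546375], [-0.025274446768002425, -0.0939085156870229, 0.0029328538115102045], [-0.021199148231040618, -0.06207855266277747, 0.037362720317416685]]
scene3 671 plane z= [0.0007 0.0124 0.0298] ((1.0533795356750488, -4.833629131317139), 60.0733528137207) [-0.052  -0.0609  0.0231] [0.0566 0.0535 0.0344]
 red 100 [[-0.031  -0.0121 -0.026 ]
 [ 0.0217 -0.0053 -0.0068]
 [ 0.0364  0.0068  0.022 ]]
 clip 1 108 [[0.024386965274033928, -0.11630317372429634, -0.013161675628154582], [0.035181480901972505, -0.09180953396939842, 0.003997878298721996], [0.04084758663760408
[... 501 characters left out ...]
22  0.0236]]Traceback (most recent call last):
  File "<stdin>", line 17, in <module>
    return _quantile_unchecked(
        a, q, axis, out, overwrite_input, method, keepdims, weights)
    return _ureduce(a,
                    func=_quantile_ureduce_func,
    ...<5 lines>...
                    overwrite_input=overwrite_input,
                    method=method)
    r = func(a, **kwargs)
    result = _quantile(arr,
                       quantiles=q,
    ...<2 lines>...
                       out=out,
                       weights=wgt)
    slices_having_nans = np.isnan(arr[-1, ...])
                                  ~~~^^^^^^^^^
IndexError: index -1 is out of bounds for axis 0 with size 0
```

Call:
{"fn": "servo_tool", "kwargs": {"commands": [[[-1,-0.151,-0.304,-0.1755,0,0,0],[-1,-0.302,-0.608,-0.351,0,0,0],[-1,-0.302,-0.608,-0.351,0,0,0],[-1,-0.302,-0.608,-0.351,0,0,0],[-1,-0.302,-0.608,-0.351,0,0,0],[-1,-0.302,-0.608,-0.351,0,0,0],[-1,-0.302,-0.608,-0.351,0,0,0],[-1,-0.2265,-0.456,-0.263,0,0,0],[-1,-0.151,-0.304,-0.1755,0,0,0],[-1,-0.0755,-0.152,-0.088,0,0,0]]]}}

```text
time_s: 10.7
ee_pos: [0.5329, 0.173, 0.1533]
eef_rot: [[0.963, -0.234, -0.135], [-0.27, -0.834, -0.481], [0.0, 0.5, -0.866]]
force: [0.1, 0.2, -3.5]
opening: 0.0134
```

```bash
cat > st.py <<'E'
from h import *
np.set_printoptions(precision=4,suppress=True)
a=np.radians(-105.8);ux=np.array([np.cos(a),np.sin(a),0]);uy=np.array([-ux[1],ux[0],0]);uz=np.array([0,0,1.])
rod=np.array([.5593,.2612,.048])
def st(b=np.array([.001,-.085,.0205])):
    o=sensors.get_obs();R=np.array(o['eef_rot']);p=np.array(o['ee_pos'])
    d=p+R@b-rod
    print('t',o['time_s'],'bore-rod along ux,uy,z mm',np.array([d@ux,d@uy,d[2]])*1000,'tilt',np.degrees(np.arctan2(R[2,1],R[:,1]@ux)),'yaw',np.degrees(np.arctan2(R[:,1]@uy,R[:,1]@ux)),'roll',np.degrees(np.arcsin(R[2,0])))
    F=np.array(o['force']);M=np.array(o['torque']);print('F ux,uy,z',F@ux,F@uy,F[2],'M',M@ux,M@uy,M[2],'open',o['opening'],'j',o['joint_positions'])
if __name__=='__main__': st()
E
python3 st.py
```

```text
t 10.7 bore-rod along ux,uy,z mm [28.6889 -0.5455 45.0553] tilt 29.974733250681194 yaw 0.11280367250656954 roll 0.020657394677039517
F ux,uy,z -0.192076979923765 0.053257357866561245 -3.496947221503541 M -0.03859197300943111 0.48709147020562915 -0.04182223574649563 open 0.01336681369450415 j [ 16.5147  19.8879  96.7075 -25.3299  81.3704 130.0714]
```

Call:
{"fn": "servo_tool", "kwargs": {"commands": [[[-1,0,-0.07,0.12,0,0,0],[-1,0,-0.1,0.173,0,0,0],[-1,0,-0.1,0.173,0,0,0],[-1,0,-0.06,0.106,0,0,0],[-1,0,0,0,0,0,0],[-1,0,0,0,0,0,0]]]}}

```text
time_s: 11.3
ee_pos: [0.533, 0.1709, 0.12]
eef_rot: [[0.962, -0.236, -0.137], [-0.273, -0.833, -0.481], [-0.0, 0.5, -0.866]]
force: [0.3, -0.7, -4.5]
opening: 0.0129
```

Run:
```python
from st import *
st()
o=sensors.get_obs();p=np.array(o['ee_pos']);R=np.array(o['eef_rot'])
c=camera('scene')
f=cv2.cvtColor(c['frame'],cv2.COLOR_RGB2BGR)
cr=cv2.resize(f[190:310,270:430],None,fx=5,fy=5,interpolation=cv2.INTER_CUBIC)
cv2.imwrite('pics/scene4.png',cr)
c2=camera('wrist'); save('wrist4.png',c2)
W=cloud(c2,wristT(c2,o)); np.savez('/tmp/wrist4.npz',W=W,f=c2['frame'],R=R,p=p)
W1=cloud(c); np.savez('/tmp/scene4.npz',W=W1,f=c['frame'],R=R,p=p)
for n,cc in (('scene',c),('wrist',c2)):
  for k in ['rod','clips','lip']:
    print(n,k,[((np.array(r['at'])-rod)@np.c_[ux,uy,uz],round(r['p'],2)) for r in place_of(k,cc)[:1]])
```

```text
t 11.3 bore-rod along ux,uy,z mm [30.7308  0.2925 11.7639] tilt 30.022626897932213 yaw -0.01886208613504242 roll -0.021153501994431282
F ux,uy,z 0.5627474506996005 0.5129098255624082 -4.495517788301768 M 0.01636918686015411 0.5070816866256916 0.013304359875309554 open 0.012924639360480219 j [ 16.3151  22.52    97.2894 -25.6025  78.5107 131.4208]
scene rod [(array([0.0067, 0.0006, 0.0024]), 0.76)]
scene clips [(array([0.0313, 0.0006, 0.0085]), 0.96)]
scene lip [(array([-0.0081,  0.0005,  0.0199]), 0.69)]
wrist rod [(array([0.0033, 0.0006, 0.0023]), 0.74)]
wrist clips []
wrist lip []
```

View pics/scene4.png

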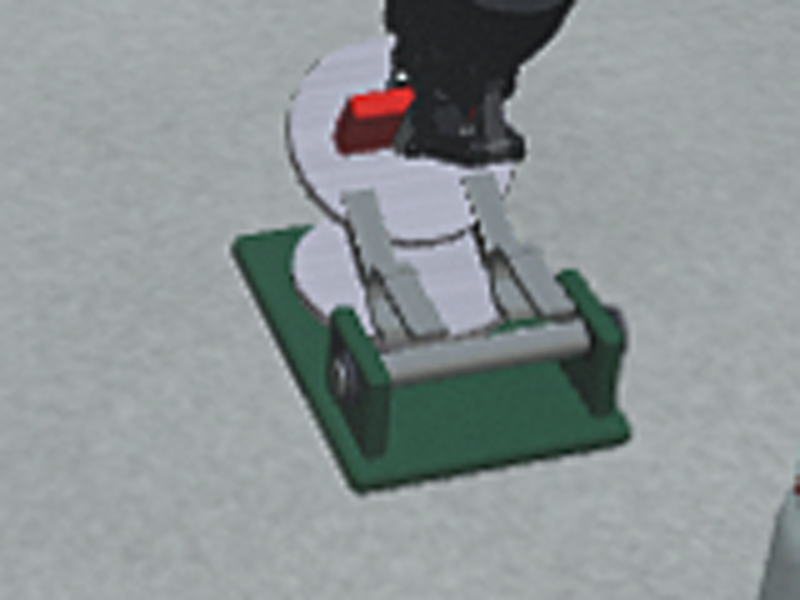

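View pics/wrist4.png

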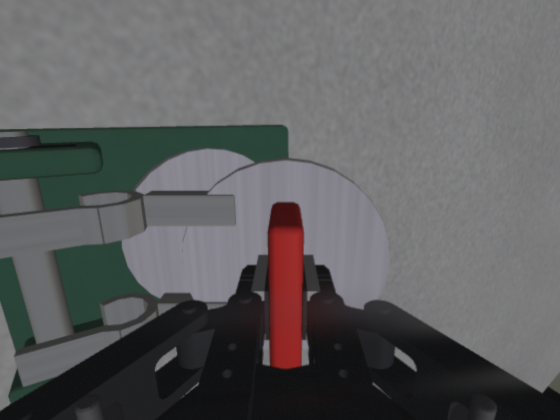

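Scene crop: both clips sit between the cheeks, with their lips above the rod (lip ends at about (420,330) and (560,310)). Now I'll lower the lips onto the rod to feel it.

Call:
{"fn": "servo_tool", "kwargs": {"commands": [[[-1,0,-0.05,0.0866,0,0,0],[-1,0,-0.04,0.069,0,0,0],[-1,0,-0.01,0.0173,0,0,0],[-1,0,0,0,0,0,0],[-1,0,0,0,0,0,0]]]}}

```text
time_s: 12.2
ee_pos: [0.533, 0.1713, 0.1102]
eef_rot: [[0.962, -0.236, -0.136], [-0.272, -0.833, -0.481], [-0.0, 0.5, -0.866]]
force: [-0.1, -0.9, -3.1]
opening: 0.0131
```

Run:
```python
from st import *
st()
for n in ['wrist4','scene4']:
    d=np.load(f'/tmp/{n}.npz');W=d['W'];f=d['f'].astype(int)
    r,g,b=f[...,0],f[...,1],f[...,2]
    P=(W-rod)@np.c_[ux,uy,uz]
    gr=(g>1.3*r)
    m=gr&(abs(P[...,0])<.03)&(P[...,2]>.008)&(P[...,2]<.018); q=P[m]
    for s in (1,-1):
        k=q[q[:,1]*s>0.02]
        if len(k):print(n,'cheek y',s,len(k),np.percentile(k[:,1],[1,99]))
    m=(~gr)&(P[...,0]>-.008)&(P[...,0]<.01)&(P[...,2]>.016)&(P[...,2]<.034)&(abs(P[...,1])<.06); q=P[m]
    for s in (1,-1):
        k=q[q[:,1]*s>0]
        if len(k):print(n,'lip y',s,len(k),np.percentile(k[:,1],[1,99]),np.median(k[:,2]))
    m=(~gr)&(abs(P[...,0])<.02)&(P[...,2]>-.005)&(P[...,2]<.0105)&(abs(P[...,1])<.015); q=P[m]
    if len(q)>20:
        from scipy.optimize import least_squares
        s=least_squares(lambda p:np.hypot(q[:,0]-p[0],q[:,2]-p[1])-.008,[0,0],loss='soft_l1',f_scale=.001); print(n,'rod fit x,z',s.x,len(q))
```

```text
t 12.2 bore-rod along ux,uy,z mm [30.3027  0.1485  1.9596] tilt 30.006411922208557 yaw 0.0046531197681440135 roll -0.004388884301947293
F ux,uy,z 0.8830294757625439 0.19708555247805568 -3.086292563110135 M 0.024615707304393743 0.5152167666677795 -0.03445443861381192 open 0.013103828550113803 j [ 16.3551  23.353   97.3838 -25.6824  77.6555 131.8442]
wrist4 cheek y 1 2564 [0.049  0.0607]
wrist4 cheek y -1 305 [-0.0551 -0.0488]
wrist4 lip y 1 1853 [0.0215 0.0373] 0.025043378083618603
wrist4 lip y -1 1817 [-0.0384 -0.022 ] 0.02500347552922734
wrist4 rod fit x,z [-0.0001 -0.0014] 2454
scene4 cheek y 1 81 [0.0518 0.0625]
scene4 cheek y -1 82 [-0.0612 -0.0477]
scene4 lip y 1 41 [0.0229 0.0392] 0.024914472413262986
scene4 lip y -1 49 [-0.0371 -0.0205] 0.024876113238149353
scene4 rod fit x,z [-0.0006 -0.0014] 87
```

Call:
{"fn": "servo_tool", "kwargs": {"commands": [[[-1,0,-0.01,0.0173,0,0,0],[-1,0,-0.01,0.0173,0,0,0],[-1,0,-0.005,0.0087,0,0,0],[-1,0,0,0,0,0,0]]]}}

```text
time_s: 12.6
ee_pos: [0.5329, 0.1713, 0.1077]
eef_rot: [[0.962, -0.236, -0.136], [-0.272, -0.833, -0.481], [-0.0, 0.5, -0.866]]
force: [-1.1, -0.3, -4.1]
opening: 0.0132
```

```bash
python3 st.py
```

```text
t 12.6 bore-rod along ux,uy,z mm [30.3257  0.0787 -0.588 ] tilt 30.005626407939225 yaw 0.005720740493550782 roll -0.008613933367577042
F ux,uy,z 0.5958330845217483 -0.930102541481265 -4.051596016947591 M 0.024061072951562335 0.565376161362457 -0.008025188427290924 open 0.013182453068690755 j [ 16.3554  23.5649  97.4151 -25.702   77.4392 131.9507]
```

Call:
{"fn": "servo_tool", "kwargs": {"commands": [[[-1,0,-0.005,0.0087,0,0,0],[-1,0,0,0,0,0,0]]]}}

```text
time_s: 12.8
ee_pos: [0.5329, 0.1713, 0.1072]
eef_rot: [[0.962, -0.236, -0.136], [-0.272, -0.833, -0.481], [-0.0, 0.5, -0.866]]
force: [-0.8, -0.3, -4.0]
opening: 0.013
```

```bash
python3 st.py
```

```text
t 12.8 bore-rod along ux,uy,z mm [30.3131  0.092  -1.0448] tilt 30.001563140072818 yaw 0.005075185308680099 roll -0.006323635315881638
F ux,uy,z 0.5206542805588416 -0.7344881618179336 -4.03575759893488 M -0.013868325511548985 0.4875112259888858 0.014500924092822283 open 0.013034939783744958 j [ 16.3548  23.6036  97.4194 -25.7048  77.3958 131.9696]
```

Call:
{"fn": "servo_tool", "kwargs": {"commands": [[[-1,0,-0.005,0.0087,0,0,0],[-1,0,0,0,0,0,0]]]}}

```text
time_s: 13.0
ee_pos: [0.533, 0.1713, 0.1068]
eef_rot: [[0.962, -0.236, -0.136], [-0.272, -0.833, -0.481], [0.0, 0.5, -0.866]]
force: [0.4, 0.1, -3.0]
opening: 0.013
```

```bash
python3 st.py
```

```text
t 13.0 bore-rod along ux,uy,z mm [30.2882  0.2185 -1.4095] tilt 30.00044843858945 yaw -0.0033784624727242517 roll 0.007217369829309297
F ux,uy,z -0.2584337525457743 0.38134717552022135 -2.9991747076202753 M 0.0148349520074178 0.48644592195793984 -0.007339096223397704 open 0.013034905134836326 j [ 16.3532  23.6419  97.4129 -25.7154  77.3573 131.9913]
```

Call:
{"fn": "servo_tool", "kwargs": {"commands": [[[-1,0,-0.005,0.0087,0,0,0],[-1,0,0,0,0,0,0]]]}}

```text
time_s: 13.2
ee_pos: [0.5331, 0.1712, 0.1067]
eef_rot: [[0.962, -0.236, -0.136], [-0.272, -0.833, -0.481], [0.0, 0.5, -0.866]]
force: [-1.0, -0.5, -0.6]
opening: 0.0131
```

```bash
python3 st.py
```

```text
t 13.2 bore-rod along ux,uy,z mm [30.3464  0.2928 -1.6143] tilt 30.01423736347734 yaw -0.011930387686047183 roll 0.010842403845428034
F ux,uy,z 0.7472697182152019 -0.7861940967538752 -0.6082788176773468 M -0.12632984122774277 0.30862799681535524 -0.03006421805587841 open 0.013107038869940463 j [ 16.3504  23.6663  97.4069 -25.7286  77.349  132.007 ]
```

Contact felt at bore height -1.5 mm relative to the rod, as the geometry predicts. I'll raise 2 mm to centre the gap, then slide in.

Call:
{"fn": "servo_tool", "kwargs": {"commands": [[[-1,0,0.02,-0.0346,0,0,0],[-1,0,0,0,0,0,0],[-1,0,-0.052,-0.03,0,0,0],[-1,0,-0.052,-0.03,0,0,0],[-1,0,-0.052,-0.03,0,0,0],[-1,0,-0.035,-0.02,0,0,0],[-1,0,0,0,0,0,0]]]}}

```text
time_s: 13.9
ee_pos: [0.5361, 0.1822, 0.1082]
eef_rot: [[0.962, -0.236, -0.136], [-0.272, -0.833, -0.481], [0.0, 0.5, -0.866]]
force: [0.2, -0.6, -3.8]
opening: 0.0131
```

```bash
python3 st.py
```

```text
t 13.9 bore-rod along ux,uy,z mm [18.9369  0.1517 -0.0246] tilt 29.99458776352776 yaw 0.01797704790956167 roll 0.004289429286909559
F ux,uy,z 0.5157103869680916 0.37219263550530723 -3.7600992993946187 M -0.05200562031956575 0.5270319647338082 -0.048221725521245686 open 0.013093897468512306 j [ 17.2309  24.3881  96.211  -25.3715  78.0842 132.4677]
```

Call:
{"fn": "servo_tool", "kwargs": {"commands": [[[-1,0,-0.0346,-0.02,0,0,0],[-1,0,-0.0346,-0.02,0,0,0],[-1,0,-0.0346,-0.02,0,0,0],[-1,0,0,0,0,0,0]]]}}

```text
time_s: 14.3
ee_pos: [0.5377, 0.1879, 0.1083]
eef_rot: [[0.962, -0.236, -0.136], [-0.272, -0.833, -0.481], [0.0, 0.5, -0.866]]
force: [0.2, -0.5, -3.0]
opening: 0.0129
```

```bash
python3 st.py
```

```text
t 14.3 bore-rod along ux,uy,z mm [13.0126  0.1747  0.067 ] tilt 29.9918382785887 yaw 0.009949287418150994 roll 0.006892583914094047
F ux,uy,z 0.3838993597941712 0.30916011391072706 -3.0128559609905055 M -0.0016471077960586843 0.559061237715712 0.01315679984572356 open 0.01289367685114249 j [ 17.6787  24.8411  95.5726 -25.1975  78.4154 132.7496]
```

Call:
{"fn": "servo_tool", "kwargs": {"commands": [[[-1,0,-0.0346,-0.02,0,0,0],[-1,0,-0.0346,-0.02,0,0,0],[-1,0,-0.0346,-0.02,0,0,0],[-1,0,0,0,0,0,0]]]}}

```text
time_s: 14.7
ee_pos: [0.5393, 0.1937, 0.1083]
eef_rot: [[0.962, -0.236, -0.136], [-0.272, -0.833, -0.481], [0.0, 0.5, -0.866]]
force: [-0.3, 0.1, -4.1]
opening: 0.0131
```

```bash
python3 st.py
```

```text
t 14.7 bore-rod along ux,uy,z mm [7.0145 0.1558 0.0164] tilt 29.99345030832485 yaw 0.011629684555762089 roll 0.004507437816240097
F ux,uy,z -0.02047521508490992 -0.28238396218637746 -4.077511759726254 M 0.017313813661632555 0.4960319144566222 -0.011729905674341033 open 0.013129509199342151 j [ 18.1296  25.3148  94.9212 -25.0257  78.744  133.0307]
```

No contact force so far; continuing gently to feel the back of the bore.

Call:
{"fn": "servo_tool", "kwargs": {"commands": [[[-1,0,-0.0346,-0.02,0,0,0],[-1,0,-0.0346,-0.02,0,0,0],[-1,0,-0.0346,-0.02,0,0,0],[-1,0,-0.0173,-0.01,0,0,0],[-1,0,0,0,0,0,0]]]}}

```text
time_s: 15.2
ee_pos: [0.5412, 0.2003, 0.1083]
eef_rot: [[0.962, -0.236, -0.136], [-0.272, -0.833, -0.481], [0.0, 0.5, -0.866]]
force: [-0.0, -0.1, -4.5]
opening: 0.0135
```

```bash
python3 st.py
```

```text
t 15.2 bore-rod along ux,uy,z mm [0.1325 0.1374 0.0277] tilt 29.999181370226033 yaw 0.009397985994567457 roll 0.00330127236721198
F ux,uy,z 0.13294121583371182 -0.0004723015993232758 -4.518943960510761 M -0.010806639480579684 0.5060156785872123 -0.018391245840181345 open 0.013534423548104323 j [ 18.6416  25.8581  94.1624 -24.8319  79.1318 133.3498]
```

Call:
{"fn": "servo_tool", "kwargs": {"commands": [[[-1,0,-0.0173,-0.01,0,0,0],[-1,0,-0.0173,-0.01,0,0,0],[-1,0,-0.0087,-0.005,0,0,0],[-1,0,0,0,0,0,0]]]}}

```text
time_s: 15.6
ee_pos: [0.5419, 0.2026, 0.1083]
eef_rot: [[0.962, -0.236, -0.136], [-0.272, -0.833, -0.481], [0.0, 0.5, -0.866]]
force: [0.8, -0.0, -3.7]
opening: 0.0134
```

```bash
python3 st.py
```

```text
t 15.6 bore-rod along ux,uy,z mm [-2.2704  0.1682  0.021 ] tilt 29.998210146498423 yaw 0.0015924522057096996 roll 0.002581797787814884
F ux,uy,z -0.17651518084216405 0.796236136384129 -3.740599752507445 M 0.011683967421830229 0.49299126394321385 -0.008074017845543839 open 0.013413568215171374 j [ 18.8155  26.0521  93.8916 -24.7609  79.2675 133.4622]
```

Call:
{"fn": "servo_tool", "kwargs": {"commands": [[[-1,0,-0.0087,-0.005,0,0,0],[-1,0,-0.0087,-0.005,0,0,0],[-1,0,0,0,0,0,0]]]}}

```text
time_s: 15.9
ee_pos: [0.5421, 0.2036, 0.1083]
eef_rot: [[0.962, -0.236, -0.136], [-0.272, -0.833, -0.481], [-0.0, 0.5, -0.866]]
force: [-0.3, 0.1, -3.1]
opening: 0.0134
```

```bash
python3 st.py
```

```text
t 15.9 bore-rod along ux,uy,z mm [-3.2528  0.1367  0.0069] tilt 29.999329548329133 yaw 0.00329612924843073 roll -0.0020689327376859396
F ux,uy,z 0.034786736721560935 -0.3394660806489753 -3.1494802138627516 M -0.010039707438846798 0.5081602430211382 0.03332669217398011 open 0.01340639216586043 j [ 18.8882  26.131   93.7829 -24.7308  79.325  133.5058]
```

Call:
{"fn": "servo_tool", "kwargs": {"commands": [[[-1,0,-0.0087,-0.005,0,0,0],[-1,0,-0.0087,-0.005,0,0,0],[-1,0,0,0,0,0,0]]]}}

```text
time_s: 16.2
ee_pos: [0.5424, 0.2046, 0.1083]
eef_rot: [[0.962, -0.236, -0.136], [-0.272, -0.833, -0.481], [0.0, 0.5, -0.866]]
force: [-0.4, -0.5, -3.5]
opening: 0.0131
```

```bash
python3 st.py
```

```text
t 16.2 bore-rod along ux,uy,z mm [-4.2654  0.1863  0.0349] tilt 29.99657371518325 yaw -0.0018521802544483419 roll 0.004464441883462118
F ux,uy,z 0.5946030519078781 -0.29600357985269704 -3.4632763338149086 M 0.02751870623228698 0.5272336144015397 0.00045887660653471524 open 0.01305681351108111 j [ 18.9601  26.2097  93.6688 -24.7042  79.3778 133.5531]
```

Call:
{"fn": "servo_tool", "kwargs": {"commands": [[[-1,0,-0.0087,-0.005,0,0,0],[-1,0,0,0,0,0,0]]]}}

```text
time_s: 16.4
ee_pos: [0.5425, 0.205, 0.1083]
eef_rot: [[0.962, -0.236, -0.136], [-0.272, -0.833, -0.481], [0.0, 0.5, -0.866]]
force: [-0.3, 0.1, -4.0]
opening: 0.0133
```

```bash
python3 st.py
```

```text
t 16.4 bore-rod along ux,uy,z mm [-4.7474  0.1398  0.0026] tilt 30.001390578711515 yaw 0.0017985952671822473 roll 0.0006410050738261415
F ux,uy,z -0.0013683019429089642 -0.3582880196555049 -3.9905273859025905 M -0.016463266146602012 0.5008064748619324 0.024565617824753364 open 0.013314541901931412 j [ 18.9984  26.2503  93.6163 -24.6916  79.4076 133.5759]
```

Call:
{"fn": "servo_tool", "kwargs": {"commands": [[[-1,0,-0.0087,-0.005,0,0,0],[-1,0,0,0,0,0,0]]]}}

```text
time_s: 16.6
ee_pos: [0.5427, 0.2055, 0.1083]
eef_rot: [[0.962, -0.236, -0.136], [-0.272, -0.833, -0.481], [0.0, 0.5, -0.866]]
force: [-0.1, 0.1, -3.9]
opening: 0.0133
```

```bash
python3 st.py
```

```text
t 16.6 bore-rod along ux,uy,z mm [-5.2696  0.1541  0.0166] tilt 29.996573037535338 yaw -0.0007263156895563308 roll 0.0010987099267008324
F ux,uy,z -0.0964578827559339 -0.13542367793954083 -3.918051510704829 M 0.02989147123376019 0.5485190653350106 -0.004760944167782565 open 0.013292118055199639 j [ 19.0341  26.2898  93.5586 -24.6736  79.4343 133.5982]
```

Call:
{"fn": "servo_tool", "kwargs": {"commands": [[[-1,0,-0.0087,-0.005,0,0,0],[-1,0,0,0,0,0,0]]]}}

```text
time_s: 16.8
ee_pos: [0.5428, 0.2059, 0.1083]
eef_rot: [[0.962, -0.236, -0.136], [-0.272, -0.833, -0.481], [-0.0, 0.5, -0.866]]
force: [-0.4, 0.2, -3.3]
opening: 0.0129
```

```bash
python3 st.py
python3 - <<'E'
from h import *
c=camera('scene')
f=cv2.cvtColor(c['frame'],cv2.COLOR_RGB2BGR)
cv2.imwrite('pics/scene5.png',cv2.resize(f[200:300,300:420],None,fx=6,fy=6,interpolation=cv2.INTER_CUBIC))
c=camera('wrist');save('wrist5.png',c)
E
```

```text
t 16.8 bore-rod along ux,uy,z mm [-5.6757  0.1575 -0.0051] tilt 30.01092772733509 yaw 0.0023902100061161204 roll -0.0010891386674783388
F ux,uy,z -0.08172936744397645 -0.3955495179812752 -3.2514479566961443 M 0.025072209568962455 0.4856084416593771 0.022267882277101345 open 0.01288578223437003 j [ 19.0678  26.3312  93.5048 -24.6707  79.4683 133.6191]
```

View pics/scene5.png

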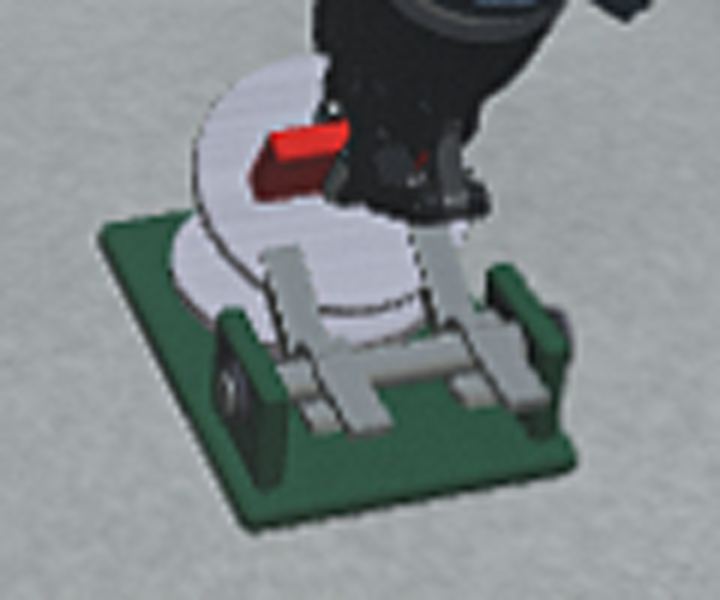

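View pics/wrist5.png

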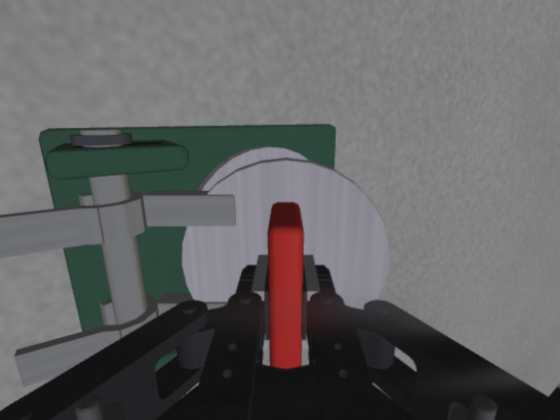

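Both clips hold the rod: it passes through them at (120,210) and (130,320) in the wrist view. Still no contact at the back, so I keep feeling forward.

Call:
{"fn": "servo_tool", "kwargs": {"commands": [[[-1,0,-0.0087,-0.005,0,0,0],[-1,0,0,0,0,0,0]]]}}

```text
time_s: 17.1
ee_pos: [0.5428, 0.2061, 0.1083]
eef_rot: [[0.962, -0.236, -0.137], [-0.272, -0.833, -0.482], [-0.0, 0.501, -0.865]]
force: [-0.3, -2.0, -2.0]
opening: 0.0132
```

```bash
python3 st.py
```

```text
t 17.1 bore-rod along ux,uy,z mm [-5.78    0.165  -0.0174] tilt 30.06520583740355 yaw 0.005812224752197176 roll -0.01113002907157466
F ux,uy,z 2.041387819458493 0.22117980049123 -1.9544640023851345 M 0.015520662664674636 0.06995406851125635 0.07403240940272741 open 0.013163155384391584 j [ 19.0906  26.3688  93.4597 -24.6952  79.528  133.6372]
```

Call:
{"fn": "servo_tool", "kwargs": {"commands": [[[-1,0,-0.0087,-0.005,0,0,0],[-1,0,0,0,0,0,0]]]}}

```text
time_s: 17.3
ee_pos: [0.543, 0.2063, 0.1084]
eef_rot: [[0.962, -0.235, -0.137], [-0.272, -0.832, -0.483], [-0.0, 0.502, -0.865]]
force: [-0.7, -4.1, -2.2]
opening: 0.0133
```

```bash
python3 st.py
```

```text
t 17.3 bore-rod along ux,uy,z mm [-5.9495  0.2114 -0.0022] tilt 30.11285348994258 yaw 0.009802569919413992 roll -0.014090012729538217
F ux,uy,z 4.100327922432118 0.4257145744650018 -2.185906522864671 M -0.004311852181501159 -0.5227137201458764 0.13524941042921662 open 0.013255249472438623 j [ 19.1157  26.4066  93.4102 -24.7195  79.5817 133.6551]
```

Contact at the back of the bore (4 N): the rod is fully home, with the bore centred near offset -1.8 mm. I'll back off about 4 mm to unload it, then swing down about the rod axis.

Call:
{"fn": "servo_tool", "kwargs": {"commands": [[[-1,0,0.0365,0.021,0,0,0],[-1,0,0.0365,0.021,0,0,0],[-1,0,0,0,0,0,0]]]}}

```text
time_s: 17.6
ee_pos: [0.5419, 0.2031, 0.1082]
eef_rot: [[0.962, -0.236, -0.136], [-0.272, -0.834, -0.48], [0.0, 0.499, -0.867]]
force: [-0.4, 0.1, -3.2]
opening: 0.0132
```

```bash
python3 st.py
```

```text
t 17.6 bore-rod along ux,uy,z mm [-2.7463  0.1071  0.0642] tilt 29.93725232585957 yaw -0.013697647909680847 roll 0.00830892009831985
F ux,uy,z -0.03377657535864082 -0.42035165131552976 -3.1600438074955854 M -0.014435347090150657 0.4793453372863257 0.004096432572700563 open 0.01315109754551947 j [ 18.8339  26.0535  93.8773 -24.7077  79.2447 133.4761]
```

Call:
{"fn": "servo_tool", "kwargs": {"commands": [[[-1,0,0.0067,0.0298,0.2,0,0],[-1,0,0.0133,0.0596,0.4,0,0],[-1,0,0.0133,0.0596,0.4,0,0],[-1,0,0.0133,0.0596,0.4,0,0],[-1,0,0.0133,0.0596,0.4,0,0],[-1,0,0,0,0,0,0]]]}}

```text
time_s: 18.2
ee_pos: [0.5392, 0.1937, 0.0975]
eef_rot: [[0.962, -0.255, -0.098], [-0.273, -0.898, -0.344], [-0.0, 0.358, -0.934]]
force: [0.2, 0.0, -3.3]
opening: 0.0131
```

```bash
python3 st.py
```

```text
t 18.2 bore-rod along ux,uy,z mm [-1.6242  0.0817 -0.0329] tilt 20.961674616589697 yaw -0.05815734359818763 roll -0.02295802087196186
F ux,uy,z -0.0442176500410685 0.15174244549195737 -3.344960578614685 M 0.011337840928304293 0.32193742789583907 0.02154649651357073 open 0.013125750069427925 j [ 15.5801  22.3455  98.3677 -18.7536  71.5663 129.3449]
```

Call:
{"fn": "servo_tool", "kwargs": {"commands": [[[-1,0,-0.02,-0.008,0,0,0],[-1,0,0.0133,0.0596,0.4,0,0],[-1,0,0.0133,0.0596,0.4,0,0],[-1,0,0.0133,0.0596,0.4,0,0],[-1,0,0.0133,0.0596,0.4,0,0],[-1,0,0,0,0,0,0],[-1,0,0,0,0,0,0]]]}}

```text
time_s: 18.9
ee_pos: [0.5381, 0.1893, 0.0871]
eef_rot: [[0.962, -0.266, -0.061], [-0.273, -0.937, -0.216], [-0.0, 0.225, -0.974]]
force: [-0.1, 0.1, -3.3]
opening: 0.0131
```

```bash
python3 st.py
```

```text
t 18.9 bore-rod along ux,uy,z mm [-3.2498  0.1965  0.0175] tilt 13.00252329556726 yaw -0.027345220690826257 roll -0.006130715793105736
F ux,uy,z -0.10675104573894734 -0.14241282906659156 -3.293406500506837 M 0.010410216060287957 0.23092355249957877 0.019566738576109813 open 0.013088250351769954 j [ 12.6674  19.8016 101.886  -12.5842  65.1402 124.4857]
```

Call:
{"fn": "servo_tool", "kwargs": {"commands": [[[-1,0,0.016,0.004,0,0,0],[-1,0,0.0133,0.0596,0.4,0,0],[-1,0,0.0133,0.0596,0.4,0,0],[-1,0,0.0133,0.0596,0.4,0,0],[-1,0,0.0133,0.0596,0.4,0,0],[-1,0,0,0,0,0,0],[-1,0,0,0,0,0,0]]]}}

```text
time_s: 19.6
ee_pos: [0.5366, 0.1841, 0.0758]
eef_rot: [[0.962, -0.272, -0.024], [-0.273, -0.958, -0.084], [-0.0, 0.087, -0.996]]
force: [0.2, -0.6, -3.1]
opening: 0.0125
```

```bash
python3 st.py
```

```text
t 19.6 bore-rod along ux,uy,z mm [-2.5315  0.1883 -0.0279] tilt 5.014434342363284 yaw -0.01674371363327727 roll -0.0028200516565877885
F ux,uy,z 0.5211528564785333 0.37843322223924564 -3.0874014744373954 M 0.027075259876109353 0.038694363691906604 0.019369085779927207 open 0.012517341356770479 j [  9.3751  17.7332 105.3849  -5.2857  59.131  117.9944]
```

Call:
{"fn": "servo_tool", "kwargs": {"commands": [[[-1,0,0.0065,0.0297,0.2,0,0],[-1,0,0.0065,0.0297,0.2,0,0],[-1,0,0.0065,0.0297,0.2,0,0],[-1,0,0,0,0,0,0]]]}}

```text
time_s: 20.0
ee_pos: [0.536, 0.1827, 0.0711]
eef_rot: [[0.962, -0.272, -0.01], [-0.273, -0.962, -0.033], [-0.001, 0.035, -0.999]]
force: [-0.2, -0.7, -3.4]
opening: 0.0133
```

```bash
python3 st.py
```

```text
t 20.0 bore-rod along ux,uy,z mm [-2.3711 -0.0579 -0.3402] tilt 1.993929483575958 yaw -0.021606364448174844 roll -0.03885919497594486
F ux,uy,z 0.7781310941560142 -0.02586446906549095 -3.4423378701945566 M 0.012279938636721987 -0.03964686813242032 -0.0378601647118571 open 0.013299749006542372 j [  8.1103  17.1749 106.6229  -2.1528  57.0653 115.1167]
```

Call:
{"fn": "servo_tool", "kwargs": {"commands": [[[-1,0,0.0065,0.0297,0.2,0,0],[-1,0,0.0033,0.0148,0.1,0,0],[-1,0,0,0,0,0,0]]]}}

```text
time_s: 20.3
ee_pos: [0.5361, 0.1824, 0.0692]
eef_rot: [[0.962, -0.273, -0.002], [-0.273, -0.962, -0.008], [-0.0, 0.008, -1.0]]
force: [-0.1, -0.3, -3.0]
opening: 0.0132
```

```bash
python3 st.py
```

```text
t 20.3 bore-rod along ux,uy,z mm [-2.651   0.17   -0.0583] tilt 0.4846747753982453 yaw -0.02044415934626269 roll -0.006830639262542743
F ux,uy,z 0.2970228489398977 0.003315048318400679 -2.999019305981634 M 0.01315809524999372 -0.037387524312459626 -0.014984815273282107 open 0.013173487656968255 j [  7.5024  16.9335 107.1715  -0.533   56.0943 113.621 ]
```

Call:
{"fn": "servo_tool", "kwargs": {"commands": [[[-1,0,0.0033,0.0148,0.1,0,0],[-1,0,0,0,0,0,0]]]}}

```text
time_s: 20.5
ee_pos: [0.5363, 0.1824, 0.0687]
eef_rot: [[0.962, -0.272, 0.0], [-0.272, -0.962, 0.0], [0.0, -0.0, -1.0]]
force: [-0.2, 0.9, -2.9]
opening: 0.0133
```

```bash
python3 st.py
```

```text
t 20.5 bore-rod along ux,uy,z mm [-2.9016  0.3445  0.2518] tilt -0.027899109064902086 yaw -0.007773327617079696 roll 0.02013571067257013
F ux,uy,z -0.8419640493078107 -0.41760674075143034 -2.895398338370296 M -0.0028446139705907 -0.04350223036402687 0.036502063732111456 open 0.013265680459227457 j [  7.3086  16.8515 107.3349   0.0215  55.7841 113.1043]
```

Call:
{"fn": "servo_tool", "kwargs": {"commands": [[[-1,0,0,0.006,0,0,0],[-1,0,0,0.004,0,0,0],[-1,0,0,0,0,0,0]]]}}

```text
time_s: 20.8
ee_pos: [0.5363, 0.1824, 0.0687]
eef_rot: [[0.962, -0.272, 0.0], [-0.272, -0.962, -0.0], [0.0, 0.0, -1.0]]
force: [-2.8, -1.2, 5.1]
opening: 0.013
```

```bash
python3 st.py
```

```text
t 20.8 bore-rod along ux,uy,z mm [-2.9042  0.3035  0.1772] tilt 0.01028466001460614 yaw 0.01000913338208093 roll 0.005179531096472458
F ux,uy,z 1.9654756784794638 -2.3808606703232504 5.093658806268027 M -0.5056452841829651 -0.355513830154589 -0.027010033280127674 open 0.01296081102891485 j [  7.3227  16.8693 107.3145  -0.0139  55.8155 113.1205]
```

Seated: the force went from -2.9 to +5 N at the height predicted for flat. A quick look before letting go.

Run:
```python
from st import *
o=sensors.get_obs();R=np.array(o['eef_rot']);p=o['ee_pos']
c=camera('scene')
f=cv2.cvtColor(c['frame'],cv2.COLOR_RGB2BGR)
cv2.imwrite('pics/scene6.png',cv2.resize(f[200:300,300:420],None,fx=6,fy=6,interpolation=cv2.INTER_CUBIC))
c=camera('wrist');save('wrist6.png',c);W=cloud(c,wristT(c,o));t=(W-p)@R
rr,g,b=[c['frame'][...,i].astype(int) for i in range(3)]
m=(np.hypot(t[...,0],t[...,1])<.05)&(abs(t[...,2]-.0285)<.006)&~(rr>2*g)
Q=W[m];A=np.c_[Q[:,:2],np.ones(len(Q))];print(np.linalg.lstsq(A,Q[:,2],rcond=None)[0],np.median(Q[:,2]))
```

```text
[0.0059 0.0021 0.0357] 0.039212361324258926
```

View pics/scene6.png

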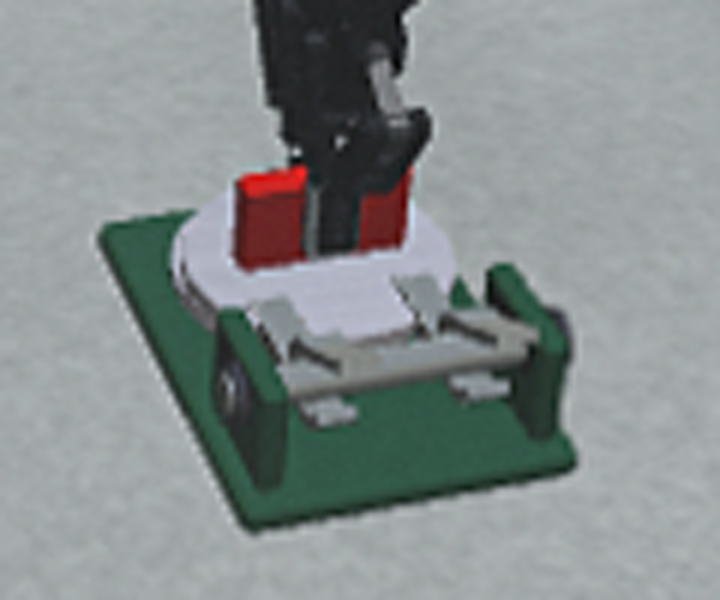

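The plate lies flat: disc top at 39.2 mm with slopes below 0.4°, and the rod is captured in both clips. Releasing.

Call:
{"fn": "servo_tool", "kwargs": {"commands": [[[-1,0,0,-0.006,0,0,0],[-0.8,0,0,0,0,0,0],[-0.5,0,0,0,0,0,0],[-0.2,0,0,0,0,0,0],[0,0,0,0,0,0,0],[0,0,0,0,0,0,0],[0,0,0,0,0,0,0],[0,0,0,0,0,0,0]]]}}

```text
time_s: 21.7
ee_pos: [0.5361, 0.1824, 0.0683]
eef_rot: [[0.962, -0.272, 0.0], [-0.272, -0.962, 0.0], [0.0, -0.0, -1.0]]
force: [0.5, 0.0, -1.0]
opening: 0.0429
```

```bash
python3 st.py
```

```text
t 21.7 bore-rod along ux,uy,z mm [-2.8716  0.1748 -0.2308] tilt -0.003536170651706965 yaw -0.001347991056421468 roll 0.003499170215938743
F ux,uy,z -0.13290678958372146 0.4685369696476452 -1.0178875623401704 M 0.030303133634094825 -0.014121245324047781 0.012974490847464517 open 0.042880070668761816 j [  7.3194  16.892  107.3422   0.0023  55.7613 113.1195]
```

Call:
{"fn": "servo_tool", "kwargs": {"commands": [[[0,0,0,-0.1,0,0,0],[0,0,0,-0.3,0,0,0],[0,0,0,-0.5,0,0,0],[0,0,0,-0.6,0,0,0],[0,0,0,-0.6,0,0,0],[0,0,0,-0.5,0,0,0],[0,0,0,-0.3,0,0,0],[0,0,0,-0.1,0,0,0],[0,0,0,0,0,0,0],[0,0,0,0,0,0,0]]]}}

```text
time_s: 22.7
ee_pos: [0.5354, 0.1823, 0.2169]
eef_rot: [[0.962, -0.272, -0.002], [-0.272, -0.962, -0.0], [-0.002, 0.001, -1.0]]
force: [0.1, 0.2, -0.7]
opening: 0.0429
```

Run:
```python
from st import *
o=sensors.get_obs();print(o['ee_pos'],o['force'])
C={}
c=camera('scene');f=cv2.cvtColor(c['frame'],cv2.COLOR_RGB2BGR)
cv2.imwrite('pics/scene7.png',cv2.resize(f[200:300,300:420],None,fx=6,fy=6,interpolation=cv2.INTER_CUBIC))
for k in ['grip','clips','rod','tub','mug','jar']:
    print(k,[(np.array(r['at']).round(4),((np.array(r['at'])-rod)@np.c_[ux,uy,uz]).round(4),round(r['p'],2)) for r in place_of(k,c)[:1]])
c=camera('wrist');save('wrist7.png',c);W=cloud(c,wristT(c,o))
P=(W-rod)@np.c_[ux,uy,uz]
rr,g,b=[c['frame'][...,i].astype(int) for i in range(3)]
red=(rr>60)&(rr>2.2*g)
t=P[red&(P[...,2]>.027)&(P[...,2]<.04)]; print('bar',cv2.minAreaRect((t[:,:2]*1000).astype(np.float32)),np.median(t[:,2]))
m=(abs(P[...,2]+.008)<.006)&(np.hypot(P[...,0]-.083,P[...,1])<.05)&~red
Q=P[m];print(np.linalg.lstsq(np.c_[Q[:,:2],np.ones(len(Q))],Q[:,2],rcond=None)[0],np.median(Q[:,2])+.048)
```

```text
[0.5354 0.1823 0.2169] [ 0.1112  0.2059 -0.7288]
grip []
clips [(array([0.5612, 0.2626, 0.046 ]), array([-0.0019,  0.0014, -0.002 ]), 0.64)]
rod [(array([0.5568, 0.2558, 0.0479]), array([ 0.0059, -0.0009, -0.0001]), 0.58)]
tub [(array([ 0.7596, -0.058 ,  0.0005]), array([ 0.2526,  0.2796, -0.0475]), 0.66)]
mug [(array([ 0.5973, -0.4532, -0.0007]), array([ 0.6771,  0.2311, -0.0487]), 0.81)]
jar [(array([0.5207, 0.4551, 0.0026]), array([-0.1761, -0.0899, -0.0454]), 0.63)]
bar ((83.38365936279297, -0.9505500793457031), (12.441051483154297, 67.72929382324219), 0.2908089756965637) 0.030132814758344242
[-0.0047 -0.0018 -0.0091] 0.03845417744908472
```

View pics/scene7.png

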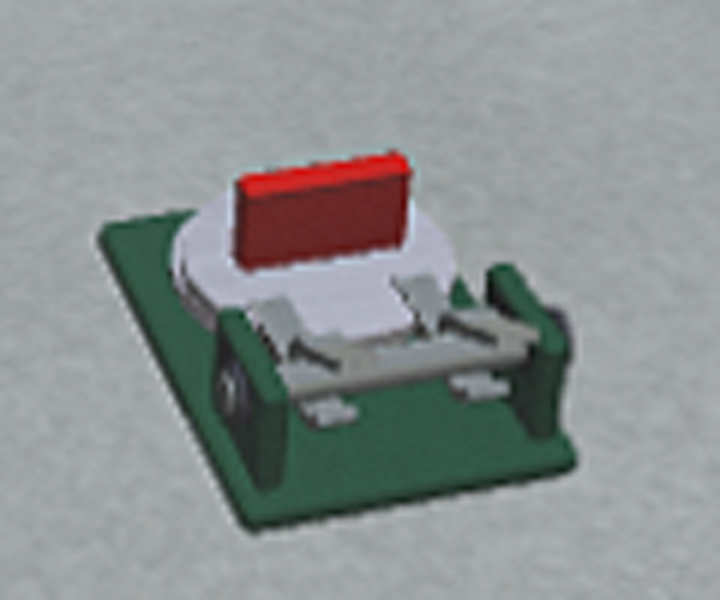

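View pics/wrist7.png

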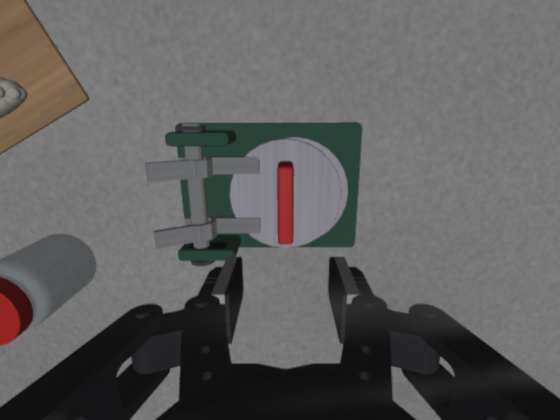

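The plate lies flat on the lower plate with its bar at (286,203). Both clips are around the rod at (195,170) and (205,232), and the hand is clear. Handing in.

```bash
python3 -c "
from workcell import workorder; print(workorder.finish_job())"
```

```text
the job is handed in; nothing more can be done
None
```

The top plate is back on the press, lying flat with the rod held in both clips. I handed the job in at about 23 s of the 54 s allowed.

**What I did:**
- **Grip:** I gripped the red bar, lifted the plate, turned it to line up with the press and raised its front 30°.
- **Clips onto the rod:** I laid the lips on the rod to feel its height, with contact exactly where the given sizes predict. Then I raised 2 mm and slid the clips on with no resistance until the back of the bore touched the rod, at about 4 N.
- **Closing:** I backed off about 3 mm to unload the rod and swung the plate down about it. I kept hold until the lower plate took the weight (wrist force from -3 to +5 N), then let go and went straight up.

**Last checks:**
- **Plate:** The disc top reads 38.5–39 mm, against 40 mm expected. The depth readings run about 1 mm low, and the slope is below 0.4°.
- **Rod:** It shows through both clips in the wrist and scene pictures, and the clips lie between the cheeks.
- **Tub, mug and jar:** They read where they stood at the start, within the 4 mm the measurement is good to.
- **Hand:** It is clear of everything.

**What disagreed:**
- The back of the bore met the rod about 1.8 mm further in than the cameras' rod position implied. I went by the felt contact.
- The final network check found no result for "grip", though the bar shows plainly in the picture.

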